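# Nest the clean flask caps on the round tray

### The job

Put the four steel flask caps away, nested one over another in the middle of the round white tray: stand the smallest on the tray first, then lower the next larger over it, and so on, until the largest covers them all. All stay mouth down with their rims on the tray floor. Set each cap down rather than dropping it, let go of it before the next, and do not shift or knock over the flask, the bottle or the burner standing among them.

Things in the scene. Friction and masses are not known exactly. Their poses are not given: they have to be found in the camera images.
- cap_1: Smallest steel flask cap: a plain straight-sided round cap, like a small cup upside down, standing mouth down on the bench, flat closed top up. Outside diameter 21 mm, height 32 mm, side wall 2.5 mm (inside diameter 16 mm), top 3 mm thick, about 18 g. Origin: centre of the open mouth plane (its underside), z axis up through the closed top. Loose.
- cap_2: Second smallest steel flask cap: a plain straight-sided round cap, like a small cup upside down, standing mouth down on the bench, flat closed top up. Outside diameter 36 mm, height 44 mm, side wall 2.5 mm (inside diameter 31 mm), top 3 mm thick, about 40 g. Origin: centre of the open mouth plane (its underside), z axis up through the closed top. Loose.
- cap_3: Second largest steel flask cap: a plain straight-sided round cap, like a small cup upside down, standing mouth down on the bench, flat closed top up. Outside diameter 51 mm, height 56 mm, side wall 2.5 mm (inside diameter 46 mm), top 3 mm thick, about 75 g. Origin: centre of the open mouth plane (its underside), z axis up through the closed top. Loose.
- cap_4: Largest steel flask cap: a plain straight-sided round cap, like a small cup upside down, standing mouth down on the bench, flat closed top up. Outside diameter 66 mm, height 68 mm, side wall 2.5 mm (inside diameter 61 mm), top 3 mm thick, about 125 g. Origin: centre of the open mouth plane (its underside), z axis up through the closed top. Loose.
- round_tray: Round white tray, the target, fixed to the bench; 130 mm outside diameter, low rim 10 mm high and 4 mm thick, flat floor 4 mm above the bench. Origin: centre of its underside, on the bench. It is on the left or the right of the bench, with the square tray on the other side.
- square_tray: Square white tray, 130 x 130 mm, rim 10 mm high and 4 mm thick, floor 4 mm above the bench, fixed; not used in this job. Origin: centre of its underside.
- flask: Small conical glass flask with a black rubber stopper, 64 mm across the base, 25 mm across the neck, 110 mm high. Loose bystander, to be left standing. Origin: centre of its underside, z up. The caps, flask, bottle and burner stand mixed together in the middle of the bench in any arrangement, at least 100 mm apart between centres.
- bottle: Amber glass bottle with a paper label and yellow cap, 56 mm diameter, 105 mm high. Loose bystander, to be left standing. Origin: centre of its underside, z up.
- burner: Gas burner: dark round foot 72 mm across and 14 mm high, with a slim upright tube, 125 mm high in all. Loose bystander, to be left standing. Origin: centre of its underside, z up. All other equipment is fixed along the edges of the table, at least 0.59 m from the robot's base axis and outside the area of the listed things.

How it is judged:
On the way, in this order (a step that is already met when the one before it is completed fails the run):
1. the smallest cap stands mouth down on the round tray's floor, near its middle, let go (horizontal distance between cap_1 and round_tray below 0.02 m and z of cap_1 in the frame of round_tray between 0.002 and 0.007 m and angle between cap_1's own z axis and vertical below 0.08 rad and linear speed of cap_1 below 0.03 m/s and contact force between cap_1 and the fingers below 0.1 N), for 0.2 s.
2. the second smallest cap is over it, rim on the tray floor, let go (horizontal distance between cap_2 and round_tray below 0.02 m and z of cap_2 in the frame of round_tray between 0.002 and 0.007 m and angle between cap_2's own z axis and vertical below 0.08 rad and linear speed of cap_2 below 0.03 m/s and contact force between cap_2 and the fingers below 0.1 N), for 0.2 s.
3. the second largest cap is over both, rim on the tray floor, let go (horizontal distance between cap_3 and round_tray below 0.02 m and z of cap_3 in the frame of round_tray between 0.002 and 0.007 m and angle between cap_3's own z axis and vertical below 0.08 rad and linear speed of cap_3 below 0.03 m/s and contact force between cap_3 and the fingers below 0.1 N), for 0.2 s.
4. the largest cap covers them all, rim on the tray floor, let go (horizontal distance between cap_4 and round_tray below 0.02 m and z of cap_4 in the frame of round_tray between 0.002 and 0.007 m and angle between cap_4's own z axis and vertical below 0.08 rad and linear speed of cap_4 below 0.03 m/s and contact force between cap_4 and the fingers below 0.1 N), for 0.2 s.
At the end, for the whole second after the job is handed in: All four caps stand nested on the round tray, each within 20 mm of the tray's centre and within 8 mm of the axis of the next, rim on the tray floor (within 3 mm), upright within 0.08 rad, at rest and released (all of step 1 and all of step 2 and all of step 3 and all of step 4 and horizontal distance between cap_1 and cap_2 below 0.008 m and horizontal distance between cap_2 and cap_3 below 0.008 m and horizontal distance between cap_3 and cap_4 below 0.008 m); the robot touches nothing.
It fails at once if the flask, bottle or burner is tipped (over 0.4 rad) or shifted more than 30 mm (angle between any of flask, bottle, burner's own z axis and vertical above 0.4 rad or distance of any of flask, bottle, burner from where it was at the start of the episode above 0.03 m).
It fails at once if cap_1 is dropped or slammed onto the tray (faster than 0.6 m/s just above the tray floor: a fall of some 20 mm or more) (horizontal distance between cap_1 and round_tray below 0.05 m and z of cap_1 in the frame of round_tray below 0.04 m and linear speed of cap_1 above 0.6 m/s).
It fails at once if cap_2 is dropped or slammed onto the tray (faster than 0.6 m/s just above the tray floor: a fall of some 20 mm or more) (horizontal distance between cap_2 and round_tray below 0.05 m and z of cap_2 in the frame of round_tray below 0.04 m and linear speed of cap_2 above 0.6 m/s).
It fails at once if cap_3 is dropped or slammed onto the tray (faster than 0.6 m/s just above the tray floor: a fall of some 20 mm or more) (horizontal distance between cap_3 and round_tray below 0.05 m and z of cap_3 in the frame of round_tray below 0.04 m and linear speed of cap_3 above 0.6 m/s).
It fails at once if cap_4 is dropped or slammed onto the tray (faster than 0.6 m/s just above the tray floor: a fall of some 20 mm or more) (horizontal distance between cap_4 and round_tray below 0.05 m and z of cap_4 in the frame of round_tray below 0.04 m and linear speed of cap_4 above 0.6 m/s).
It also fails if it takes over 109 s, if anything falls off the work surface, if the arm or the gripper's body presses on something with over 40 N, if the wrist force passes 120 N, or if a joint passes its speed limit or range.

### The arm

A 6-joint arm with a two-finger parallel gripper is mounted at the origin on the work surface. World frame = base frame: x ahead of the robot, y to its left, z up, the work surface at z = 0. Lengths are in m, angles in rad, forces in N, time in s.
With the tool pointing down it reaches from about 0.375 to 0.9 m from the base axis. Payload 3.1 kg.
Tool frame: the origin (TCP) lies at the very end of the fingers, on their centre line; the grasp point (between the pads) lies 19 mm behind it; z points along the fingers, y is the line along which they close (so a half turn about z gives the same grasp; the last joint's range is limited). The gripper opens to 85 mm and grips with 20 to 120 N. Pads are 22 mm wide; open, the fingers measure 114 mm over their backs; the gripper's body (76 mm by 85 mm) begins 54 mm behind the grasp point. The pads swing forward as they close: fully open they stand 13 mm farther back than shut.
Start: joints at [-1.369, 0.527, 1.433, -0, 1.181, -0.178], TCP at [0.232, -0.58, 0.231] pointing down, gripper open.
Joint ranges: [-3.08, 3.08], [-0.75, 2.2], [0.22, 2.44], [-1.43, 4.57], [0, 2.65], [-2.85, 2.85]. Speed limits (rad/s): [2.79, 2.79, 3.14, 3.14, 3.14, 3.14].

### API

Orientations are given as a unit quaternion [w, x, y, z].
In Python, from bench import arm, vision, regions_of, mark_of gives the robot as it stands.
- The arm moves only by the tool jog_arm, never from a script. Its argument "increments" is a list of rows, each an object with "slide": the shift along the world's x, y, z as a fraction of full scale, a list of three; "rot": the turn, a rotation vector about the world's x, y, z as a fraction of full scale, a list of three; "jaw": the gripper command: -1 is fully open, 1 is shut, values between are in proportion. In form: [{"slide": [dx, dy, dz], "rot": [ax, ay, az], "jaw": jaw}, ...]. A call has 1 to 12 rows; each row shifts and turns the commanded pose from where the row before left it; what a row does not reach is not made up. Full scale, the value 1, is 2.5 cm for a shift and pi rad for a turn. A row lasts 1/8 s, in which the tool goes at most 62.5 mm and 10.7 degrees, less where a joint would pass 70% of its speed; a pose out of reach is approached as far as the arm can. A call with a number of a shift or a turn outside -1 to 1 is refused whole. A call with a gripper value outside its range is refused whole. The fingers move at their own pace and stop on an object; the grip force is fixed at half the most. Time passes only in rows, so rows that do not move let the fingers close. It gives the time, the measured TCP pose, the force, the opening and the grip force at its end, in the units of the state.
- arm.get_state(): the state, without advancing time (a new reading comes with each control period).
- vision.snapshot(name): name is "scene" or "top" or "wrist"; returns a dict with "pixels" (384x512x3 uint8, red, green, blue), "K" (3x3 intrinsics, pixels), "position" and "orientation" of the camera in the world. Camera axes: x right, y up, looking along -z (the intrinsics and any distortion apply to the point x, -y, -z); pixel columns grow to the right and rows downward; lengths in m; the calibration is good to about 2 mm. A picture is of the moment at which its call begins. There is no depth.
- arm.hand_in(): hands the job in; it is judged then, once.
Trained networks look in a picture, given as the dict that the camera call returned (one of the last four; its "shot" number tells which), for a name from the list of things; names that differ only in an ending like _2 or _b are one class to them, and where a whole thing is asked for, a point or a joint stands for the part that bears it (a point fixed in the world has none). Each returns a list of dicts, best first, with "score" (0 to 1); they miss things now and then, are a little off and sometimes report something else, mostly with a low value. They report only what shows in the picture. A call takes as long as a camera call.
- regions_of(name, picture): "mask" (384x512 bool, what is visible of it) and "pixel" ([row, column] in pixels, amid what is visible of it).
- mark_of(name, picture): "pixel" ([row, column] in pixels: a listed point, or the origin of a listed thing).
The state is a dict: "t": time; "joint_positions": joint angles; "dq": joint speeds; "joint_efforts": joint torques, N m; "ee_pos": TCP position; "orientation": TCP orientation; "contact_force": force on the tool from outside, world axes, zero at the start; "ft_torque": the same for the moment, N m; "opening": finger opening in m; "grasp_force": force on a finger pad.
Only numpy, scipy, OpenCV 4.12 (cv2) and the standard library are available. Lean on these libraries where they do the work, as an engineer would, in place of code of your own. Each camera call takes 0.05 s, during which the arm holds its last target. There are 200 camera calls.

## Working session

There is one attempt and no reset: what is moved stays moved. The work goes in short steps, Python scripts to look and compute and a tool call to move; the robot and the scene stay as the last step left them, time stands still between calls to the robot, and variables do not carry over. Pictures are saved under pics/ and viewed, at most 14 in all, crops included, and the job is handed in when it is done.

Besides the shell and the picture viewer there is one more tool, called after "Request:" by a JSON object that holds its "name" and its "arguments". jog_arm: Moves the arm, as the interface text tells. Shift numbers are shares of 2.5 cm and turn numbers shares of pi rad, none past 1 either way. Its arguments: {"type":"object","properties":{"increments":{"type":"array","items":{"type":"object","properties":{"slide":{"type":"array","items":{"type":"number","minimum":-1,"maximum":1}},"rot":{"type":"array","items":{"type":"number","minimum":-1,"maximum":1}},"jaw":{"type":"number"}}}}},"required":["increments"]}

```bash
mkdir -p pics; cat > h.py <<'E'
import numpy as np,cv2
from scipy.spatial.transform import Rotation as R
from bench import arm,vision,regions_of,mark_of
def ray(p,row,col):
    w,x,y,z=p["orientation"];Rm=R.from_quat([x,y,z,w]).as_matrix()
    d=np.linalg.inv(np.array(p["K"]))@[col,row,1]
    return np.array(p["position"]),Rm@(d*[1,-1,-1])
def at(p,row,col,z):
    o,d=ray(p,row,col);return o+d*(z-o[2])/d[2]
def save(p,n): cv2.imwrite(f"pics/{n}.png",cv2.cvtColor(np.array(p["pixels"],np.uint8),cv2.COLOR_RGB2BGR))
E
python3 - <<'E'
from h import *
np.set_printoptions(precision=4,suppress=True)
for c in ("top","scene"):
    p=vision.snapshot(c);save(p,c+"0");print(c,p["position"],p["orientation"],np.array(p["K"]).tolist(),[k for k in p])
    for n in ("cap_1","round_tray","flask","bottle","burner"):
        for r in regions_of(n,p)[:6]:
            m=np.array(r["mask"]);ys,xs=np.nonzero(m)
            print(n,round(r["score"],2),np.round(r["pixel"],1),m.sum(),xs.min(),xs.max(),ys.min(),ys.max(),at(p,*r["pixel"],0)[:2])
        for r in mark_of(n,p)[:6]: print("  mark",round(r["score"],2),np.round(r["pixel"],1),at(p,*r["pixel"],0)[:2])
print(arm.get_state())
E
```

```text
top [0.3935 0.012  1.2398] [-0.7028 -0.0461  0.0582  0.7075] [[488.55740673089736, 0.0, 264.0832481054161], [0.0, 488.55740673089736, 187.80981135403314], [0.0, 0.0, 1.0]] ['pixels', 'K', 'position', 'orientation', 'shot']
cap_1 0.9 [183.7 260.1] 643 250 275 167 197 [0.5884 0.0001]
cap_1 0.82 [180.5 195.7] 425 183 206 171 194 [0.5976 0.1653]
cap_1 0.64 [145.2 232. ] 63 230 237 140 149 [0.69   0.0724]
cap_1 0.49 [141.9 291.7] 175 284 296 135 151 [ 0.6982 -0.0829]
  mark 0.87 [181.1 194.4] [0.5961 0.1686]
  mark 0.68 [145.5 291. ] [ 0.6886 -0.0809]
  mark 0.67 [244.4 291. ] [ 0.4329 -0.0768]
  mark 0.6 [189.  261.3] [ 0.5747 -0.0029]
  mark 0.52 [149.5 232. ] [0.6786 0.0724]
round_tray 0.71 [227.9 397. ] 2052 372 422 204 254 [ 0.4727 -0.3477]
round_tray 0.49 [143.8 231.9] 75 230 237 140 150 [0.6937 0.0727]
  mark 0.59 [226.6 398.6] [ 0.476 -0.352]
flask 0.89 [231.1 227.5] 473 216 240 220 243 [0.4675 0.0834]
  mark 0.69 [231.3 228. ] [0.467  0.0821]
  mark 0.38 [241.2 288.9] [ 0.441  -0.0717]
bottle 0.75 [186.7 319.7] 453 312 335 176 199 [ 0.5798 -0.1531]
  mark 0.98 [188.3 320.2] [ 0.5
[... 887 characters left out ...]
4] 849 194 221 212 250 [ 0.5583 -0.1458]
  mark 0.94 [241.5 211.4] [ 0.578  -0.1563]
burner 0.85 [176.6 201.1] 869 184 213 146 194 [ 0.4258 -0.0635]
  mark 0.59 [181.8 198.8] [ 0.434  -0.0772]
{'t': 1.1, 'joint_positions': array([-1.3685,  0.5275,  1.4327,  0.    ,  1.1814, -0.1785]), 'dq': array([-0.0007, -0.002 ,  0.0017, -0.0007,  0.0001, -0.001 ]), 'joint_efforts': array([ -0.0014, -44.2341, -17.8421,  -0.0003,   0.0009,  -0.    ]), 'ee_pos': array([ 0.2323, -0.5802,  0.2313]), 'orientation': array([-0.    ,  0.9819,  0.1892,  0.    ]), 'contact_force': array([-0.1189,  0.1408,  0.0679]), 'ft_torque': array([ 0.016 ,  0.0091, -0.0032]), 'grasp_force': 0.0, 'opening': 0.08489591299012379}
```

View pics/top0.png

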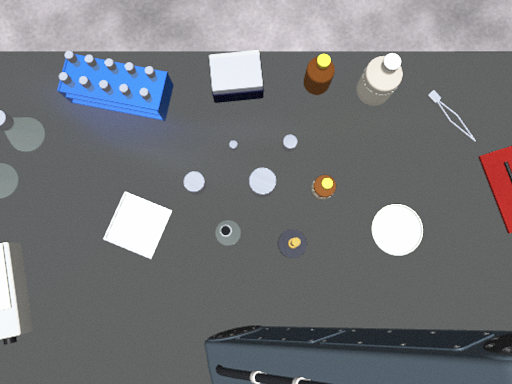

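View pics/scene0.png

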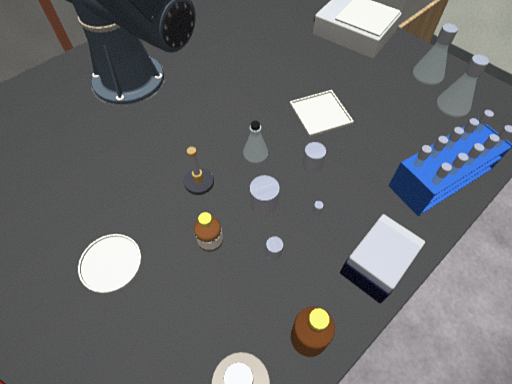

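```bash
cat > loc.py <<'E'
from h import *
np.set_printoptions(precision=4,suppress=True)
def blob(p,seed,z,lo=170,rad=30):
    im=np.array(p["pixels"],np.uint8);g=im.min(2)
    b=(g>lo).astype(np.uint8);r0,c0=map(int,seed)
    n,l,s,c=cv2.connectedComponentsWithStats(b)
    d=[np.hypot(*(c[i]-[c0,r0])) if s[i,4]>15 else 1e9 for i in range(1,n)];i=int(np.argmin(d))+1
    cx,cy=c[i];return at(p,cy,cx,z)[:2],s[i],(round(cy,1),round(cx,1))
E
python3 - <<'E'
from loc import *
S={"top":[(145,233),(141,290),(181,194),(181,262),(229,397)],"scene":[(205,319),(244,274),(151,315),(188,264),(263,110)]}
for c in S:
    p=vision.snapshot(c);im=np.array(p["pixels"])
    for k,s in enumerate(S[c]):
        z=[.032,.044,.056,.068,.007][k]
        print(c,k+1,im[s],[(lo,blob(p,s,z,lo)) for lo in (120,150,180)])
E
```

```text
top 1 [206 215 229] [(120, (array([0.686 , 0.0686]), array([229, 140,   9,   9,  65], dtype=int32), (np.float64(143.8), np.float64(232.9)))), (150, (array([0.6862, 0.0685]), array([229, 140,   9,   8,  54], dtype=int32), (np.float64(143.7), np.float64(232.9)))), (180, (array([0.686 , 0.0685]), array([230, 141,   7,   7,  42], dtype=int32), (np.float64(143.8), np.float64(232.9))))]
top 2 [212 219 234] [(120, (array([ 0.6895, -0.075 ]), array([283, 134,  15,  15, 177], dtype=int32), (np.float64(141.1), np.float64(289.9)))), (150, (array([ 0.69  , -0.0747]), array([283, 134,  15,  15, 160], dtype=int32), (np.float64(140.9), np.float64(289.8)))), (180, (array([ 0.6898, -0.075 ]), array([284, 135,  13,  13, 140], dtype=int32), (np.float64(141.0), np.float64(289.9))))]
top 3 [216 223 237] [(120, (array([0.5869, 0.1636]), array([183, 171,  22,  21, 363], dtype=int32), (np.float64(181.1), np.float64(193.5)))), (150, (array([0.5871, 0.1633]), array([184, 171,  21,  21, 343], dtype=int32), (np.float64(181.0), np.float64(193.7)))), (180, (array([0.5872, 0.1635]), array([184, 171,  21,  20, 315]
[... 2115 characters left out ...]
t32), (np.float64(187.5), np.float64(264.2)))), (150, (array([ 0.5867, -0.0045]), array([250, 175,  30,  25, 576], dtype=int32), (np.float64(187.5), np.float64(264.1)))), (180, (array([ 0.5869, -0.0043]), array([250, 176,  29,  24, 548], dtype=int32), (np.float64(187.5), np.float64(264.2))))]
scene 5 [249 250 247] [(120, (array([ 0.4703, -0.3466]), array([  78,  233,   63,   60, 2876], dtype=int32), (np.float64(262.8), np.float64(109.1)))), (150, (array([ 0.4706, -0.3463]), array([  78,  234,   63,   59, 2827], dtype=int32), (np.float64(262.8), np.float64(109.3)))), (180, (array([ 0.471 , -0.3464]), array([  78,  234,   63,   59, 2748], dtype=int32), (np.float64(263.0), np.float64(109.3))))]
```

Request:
{"name": "jog_arm", "arguments": {"increments": [{"slide": [0.7, 1, -0.15], "rot": [0, 0, 0], "jaw": -0.2}, {"slide": [0.7, 1, -0.15], "rot": [0, 0, 0], "jaw": -0.2}, {"slide": [0.7, 1, -0.15], "rot": [0, 0, 0], "jaw": -0.2}, {"slide": [0.7, 1, -0.15], "rot": [0, 0, 0], "jaw": -0.2}, {"slide": [0.7, 1, -0.15], "rot": [0, 0, 0], "jaw": -0.2}, {"slide": [0.7, 1, -0.15], "rot": [0, 0, 0], "jaw": -0.2}, {"slide": [0.7, 1, -0.15], "rot": [0, 0, 0], "jaw": -0.2}, {"slide": [0.7, 1, -0.15], "rot": [0, 0, 0], "jaw": -0.2}, {"slide": [0.7, 1, -0.15], "rot": [0, 0, 0], "jaw": -0.2}, {"slide": [0.7, 1, -0.15], "rot": [0, 0, 0], "jaw": -0.2}, {"slide": [0.7, 1, -0.15], "rot": [0, 0, 0], "jaw": -0.2}, {"slide": [0.7, 1, -0.15], "rot": [0, 0, 0], "jaw": -0.2}]}}

```text
t: 2.7
ee_pos: [0.443, -0.2795, 0.1864]
orientation: [0.0, 0.982, 0.189, 0.0]
contact_force: [-0.3, -0.6, 0.9]
opening: 0.0514
grasp_force: 0.0
```

Request:
{"name": "jog_arm", "arguments": {"increments": [{"slide": [0.7, 1, -0.1], "rot": [0, 0, 0], "jaw": -0.2}, {"slide": [0.7, 1, -0.1], "rot": [0, 0, 0], "jaw": -0.2}, {"slide": [0.7, 1, -0.1], "rot": [0, 0, 0], "jaw": -0.2}, {"slide": [0.7, 1, -0.1], "rot": [0, 0, 0], "jaw": -0.2}, {"slide": [0.7, 1, -0.1], "rot": [0, 0, 0], "jaw": -0.2}, {"slide": [0.7, 1, -0.1], "rot": [0, 0, 0], "jaw": -0.2}, {"slide": [0.7, 1, -0.1], "rot": [0, 0, 0], "jaw": -0.2}, {"slide": [0.7, 1, -0.1], "rot": [0, 0, 0], "jaw": -0.2}, {"slide": [0.7, 1, -0.1], "rot": [0, 0, 0], "jaw": -0.2}, {"slide": [0.7, 1, -0.1], "rot": [0, 0, 0], "jaw": -0.2}, {"slide": [0.7, 1, -0.1], "rot": [0, 0, 0], "jaw": -0.2}, {"slide": [0.7, 1, -0.1], "rot": [0, 0, 0], "jaw": -0.2}]}}

```text
t: 4.2
ee_pos: [0.653, 0.0207, 0.1563]
orientation: [0.0, 0.982, 0.189, 0.0]
contact_force: [-0.4, -0.4, 0.1]
opening: 0.0511
grasp_force: 0.0
```

Request:
{"name": "jog_arm", "arguments": {"increments": [{"slide": [0.68, 0.98, -0.9], "rot": [0, 0, 0], "jaw": -0.2}, {"slide": [0.68, 0.98, -0.9], "rot": [0, 0, 0], "jaw": -0.2}, {"slide": [0, 0, -0.5], "rot": [0, 0, 0], "jaw": -0.2}, {"slide": [0, 0, 0], "rot": [0, 0, 0], "jaw": -0.2}, {"slide": [0, 0, 0], "rot": [0, 0, 0], "jaw": -0.2}]}}

```text
t: 4.82
ee_pos: [0.6864, 0.0678, 0.0996]
orientation: [0.0, 0.982, 0.189, 0.0]
contact_force: [-0.0, -0.4, 0.1]
opening: 0.0513
grasp_force: 0.0
```

```bash
python3 - <<'E'
from loc import *
p=vision.snapshot("wrist");save(p,"w1");print(p["position"],p["orientation"]);print(arm.get_state())
print(blob(p,(190,256),.032,150))
E
```

```text
[0.7626 0.0981 0.2417] [ 0.8169 -0.1334  0.0897 -0.554 ]
{'t': 4.875, 'joint_positions': array([-0.0632,  0.7636,  1.3585, -0.0002,  1.0181,  1.1281]), 'dq': array([ 0.0007, -0.0055, -0.0052,  0.0019, -0.0009,  0.0006]), 'joint_efforts': array([  0.2072, -50.9855, -15.1044,   0.0067,   0.0112,  -0.0011]), 'ee_pos': array([0.6866, 0.0677, 0.0999]), 'orientation': array([0.0003, 0.982 , 0.1887, 0.0007]), 'contact_force': array([0.3575, 1.1709, 0.5821]), 'ft_torque': array([ 0.0357,  0.0219, -0.0202]), 'grasp_force': 0.0, 'opening': 0.05122230274739739}
(array([0.6873, 0.0688]), array([234, 192,  33,  31, 787], dtype=int32), (np.float64(207.2), np.float64(250.1)))
```

View pics/w1.png

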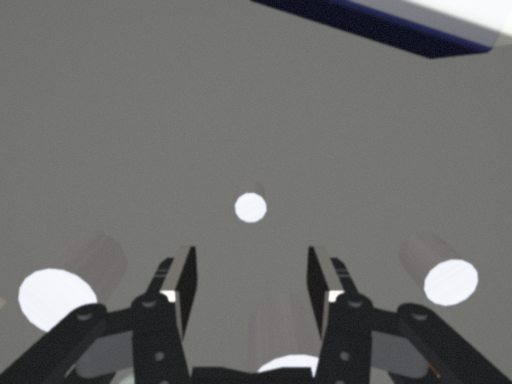

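Request:
{"name": "jog_arm", "arguments": {"increments": [{"slide": [0.02, 0.04, -0.9], "rot": [0, 0, 0], "jaw": -0.2}, {"slide": [0, 0, -0.9], "rot": [0, 0, 0], "jaw": -0.2}, {"slide": [0, 0, -0.9], "rot": [0, 0, 0], "jaw": -0.2}, {"slide": [0, 0, -0.7], "rot": [0, 0, 0], "jaw": -0.2}, {"slide": [0, 0, -0.42], "rot": [0, 0, 0], "jaw": -0.2}, {"slide": [0, 0, 0], "rot": [0, 0, 0], "jaw": -0.2}, {"slide": [0, 0, 0], "rot": [0, 0, 0], "jaw": 1}, {"slide": [0, 0, 0], "rot": [0, 0, 0], "jaw": 1}, {"slide": [0, 0, 0], "rot": [0, 0, 0], "jaw": 1}, {"slide": [0, 0, 0], "rot": [0, 0, 0], "jaw": 1}]}}

```text
t: 6.12
ee_pos: [0.6877, 0.0698, 0.0044]
orientation: [0.0, 0.982, 0.189, 0.001]
contact_force: [-0.1, 0.4, 4.8]
opening: 0.0193
grasp_force: 58.9
```

Request:
{"name": "jog_arm", "arguments": {"increments": [{"slide": [0, 0, 0.6], "rot": [0, 0, 0], "jaw": 1}, {"slide": [0, 0, 1], "rot": [0, 0, 0], "jaw": 1}, {"slide": [0, 0, 1], "rot": [0, 0, 0], "jaw": 1}, {"slide": [-0.51, -0.98, 1], "rot": [0, 0, 0], "jaw": 1}, {"slide": [-0.51, -0.98, 1], "rot": [0, 0, 0], "jaw": 1}, {"slide": [-0.51, -0.98, 1], "rot": [0, 0, 0], "jaw": 1}, {"slide": [-0.51, -0.98, 1], "rot": [0, 0, 0], "jaw": 1}, {"slide": [-0.51, -0.98, 0], "rot": [0, 0, 0], "jaw": 1}, {"slide": [-0.51, -0.98, 0], "rot": [0, 0, 0], "jaw": 1}, {"slide": [-0.51, -0.98, 0], "rot": [0, 0, 0], "jaw": 1}, {"slide": [-0.51, -0.98, 0], "rot": [0, 0, 0], "jaw": 1}, {"slide": [-0.51, -0.98, 0], "rot": [0, 0, 0], "jaw": 1}]}}

```text
t: 7.62
ee_pos: [0.5714, -0.1514, 0.1689]
orientation: [0.0, 0.982, 0.189, 0.0]
contact_force: [-0.3, -2.0, 0.8]
opening: 0.0194
grasp_force: 58.6
```

Request:
{"name": "jog_arm", "arguments": {"increments": [{"slide": [-0.51, -0.98, 0], "rot": [0, 0, 0], "jaw": 1}, {"slide": [-0.51, -0.98, 0], "rot": [0, 0, 0], "jaw": 1}, {"slide": [-0.51, -0.98, 0], "rot": [0, 0, 0], "jaw": 1}, {"slide": [-0.51, -0.98, 0], "rot": [0, 0, 0], "jaw": 1}, {"slide": [-0.51, -0.98, -0.8], "rot": [0, 0, 0], "jaw": 1}, {"slide": [-0.51, -0.98, -0.8], "rot": [0, 0, 0], "jaw": 1}, {"slide": [-0.51, -0.98, -0.8], "rot": [0, 0, 0], "jaw": 1}, {"slide": [-0.51, -0.98, -0.8], "rot": [0, 0, 0], "jaw": 1}, {"slide": [0, 0, -1], "rot": [0, 0, 0], "jaw": 1}, {"slide": [0, 0, 0], "rot": [0, 0, 0], "jaw": 1}, {"slide": [0, 0, 0], "rot": [0, 0, 0], "jaw": 1}]}}

```text
t: 9.0
ee_pos: [0.4704, -0.3467, 0.0642]
orientation: [0.0, 0.982, 0.189, 0.0]
contact_force: [0.1, 0.3, 0.2]
opening: 0.0192
grasp_force: 58.6
```

```bash
python3 - <<'E'
from h import *
p=vision.snapshot("wrist");save(p,"w2");print(p["position"],p["orientation"])
s=arm.get_state();print(s["ee_pos"],s["opening"],s["grasp_force"])
im=np.array(p["pixels"]).astype(int)
b=(im.min(2)>200).astype(np.uint8)
n,l,st,c=cv2.connectedComponentsWithStats(b)
for i in range(1,n):
  if st[i,4]>100: print(st[i],c[i])
E
```

```text
[ 0.54670766 -0.31623416  0.20634095] [ 0.81724632 -0.13358132  0.08956863 -0.55339131]
[ 0.47073983 -0.34684561  0.06449872] 0.019003939389686114 58.60354542732239
[  146   111   206   174 23853] [247.94281642 189.78686119]
```

View pics/w2.png

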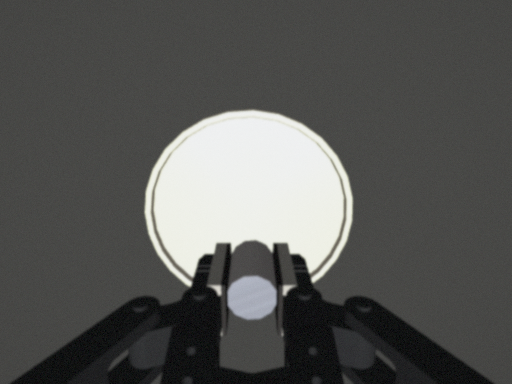

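Request:
{"name": "jog_arm", "arguments": {"increments": [{"slide": [0, 0, -0.8], "rot": [0, 0, 0], "jaw": 1}, {"slide": [0, 0, -0.7], "rot": [0, 0, 0], "jaw": 1}, {"slide": [0, 0, -0.4], "rot": [0, 0, 0], "jaw": 1}, {"slide": [0, 0, -0.2], "rot": [0, 0, 0], "jaw": 1}, {"slide": [0, 0, -0.1], "rot": [0, 0, 0], "jaw": 1}, {"slide": [0, 0, 0], "rot": [0, 0, 0], "jaw": 1}, {"slide": [0, 0, 0], "rot": [0, 0, 0], "jaw": 1}]}}

```text
t: 9.93
ee_pos: [0.4703, -0.3469, 0.0086]
orientation: [0.0, 0.982, 0.189, 0.0]
contact_force: [0.1, 0.3, 0.4]
opening: 0.0194
grasp_force: 58.7
```

Request:
{"name": "jog_arm", "arguments": {"increments": [{"slide": [0, 0, 0], "rot": [0, 0, 0], "jaw": 0.1}, {"slide": [0, 0, 0], "rot": [0, 0, 0], "jaw": 0.1}, {"slide": [0, 0, 0], "rot": [0, 0, 0], "jaw": 0.1}, {"slide": [0, 0, 0], "rot": [0, 0, 0], "jaw": 0.1}, {"slide": [0, 0, 0.6], "rot": [0, 0, 0], "jaw": 0.1}, {"slide": [0, 0, 1], "rot": [0, 0, 0], "jaw": -0.4}, {"slide": [0, 0, 1], "rot": [0, 0, 0], "jaw": -0.4}, {"slide": [0, 0, 1], "rot": [0, 0, 0], "jaw": -0.4}, {"slide": [0.8, 0.99, 1], "rot": [0, 0, 0], "jaw": -0.4}, {"slide": [0.8, 0.99, 1], "rot": [0, 0, 0], "jaw": -0.4}, {"slide": [0.8, 0.99, 0], "rot": [0, 0, 0], "jaw": -0.4}, {"slide": [0.8, 0.99, 0], "rot": [0, 0, 0], "jaw": -0.4}]}}

```text
t: 11.42
ee_pos: [0.5509, -0.2471, 0.1501]
orientation: [0.001, 0.982, 0.189, 0.001]
contact_force: [-0.4, -1.0, 0.7]
opening: 0.06
grasp_force: 0.0
```

Request:
{"name": "jog_arm", "arguments": {"increments": [{"slide": [0.8, 0.99, 0], "rot": [0, 0, 0], "jaw": -0.4}, {"slide": [0.8, 0.99, 0], "rot": [0, 0, 0], "jaw": -0.4}, {"slide": [0.8, 0.99, 0], "rot": [0, 0, 0], "jaw": -0.4}, {"slide": [0.8, 0.99, 0], "rot": [0, 0, 0], "jaw": -0.4}, {"slide": [0.8, 0.99, 0], "rot": [0, 0, 0], "jaw": -0.4}, {"slide": [0.8, 0.99, -0.5], "rot": [0, 0, 0], "jaw": -0.4}, {"slide": [0.8, 0.99, -0.9], "rot": [0, 0, 0], "jaw": -0.4}, {"slide": [0, 0, 0], "rot": [0, 0, 0], "jaw": -0.4}, {"slide": [0, 0, 0], "rot": [0, 0, 0], "jaw": -0.4}]}}

```text
t: 12.55
ee_pos: [0.6899, -0.0748, 0.1141]
orientation: [0.0, 0.982, 0.189, 0.0]
contact_force: [0.0, -0.2, -0.1]
opening: 0.0602
grasp_force: 0.0
```

```bash
python3 - <<'E'
from loc import *
p=vision.snapshot("wrist");s=arm.get_state();print(s["ee_pos"],s["opening"])
print(blob(p,(215,250),.044,150))
for c in ("top","scene"):
    q=vision.snapshot(c);save(q,c+"1")
    for r in mark_of("cap_1",q): 
        w=at(q,*r["pixel"],.004)[:2]
        if w[1]<-.2: print(c,r["score"],r["pixel"],w)
E
python3 -c "
import cv2
a=cv2.imread('pics/top1.png')[190:270,350:450];b=cv2.imread('pics/scene1.png')[220:300,60:160]
cv2.imwrite('pics/c1.png',cv2.resize(cv2.hconcat([a,b]),None,fx=4,fy=4))"
```

```text
[ 0.69   -0.0753  0.1144] 0.0598993610030776
(array([ 0.6915, -0.0752]), array([ 226,  181,   54,   51, 2177], dtype=int32), (np.float64(205.6), np.float64(252.5)))
top 0.4 [230.9, 393.4] [ 0.4649 -0.337 ]
scene 0.45 [261.8, 107.0] [ 0.4635 -0.3487]
```

View pics/c1.png

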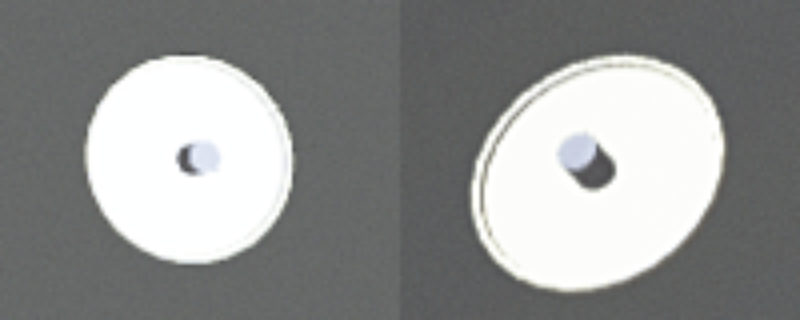

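Request:
{"name": "jog_arm", "arguments": {"increments": [{"slide": [0.03, 0, -0.8], "rot": [0, 0, 0], "jaw": -0.4}, {"slide": [0, 0, -1], "rot": [0, 0, 0], "jaw": -0.4}, {"slide": [0, 0, -1], "rot": [0, 0, 0], "jaw": -0.4}, {"slide": [0, 0, -0.9], "rot": [0, 0, 0], "jaw": -0.4}, {"slide": [0, 0, -0.46], "rot": [0, 0, 0], "jaw": -0.4}, {"slide": [0, 0, 0], "rot": [0, 0, 0], "jaw": -0.4}, {"slide": [0, 0, 0], "rot": [0, 0, 0], "jaw": 1}, {"slide": [0, 0, 0], "rot": [0, 0, 0], "jaw": 1}, {"slide": [0, 0, 0], "rot": [0, 0, 0], "jaw": 1}, {"slide": [0, 0, 0], "rot": [0, 0, 0], "jaw": 1}]}}

```text
t: 14.05
ee_pos: [0.6918, -0.0747, 0.0106]
orientation: [0.001, 0.982, 0.189, 0.001]
contact_force: [-0.4, 1.2, 5.2]
opening: 0.0341
grasp_force: 59.9
```

```bash
python3 - <<'E'
from loc import *
for c,a in (("top",(229.2,401.2)),("scene",(258,104.2))):
    q=vision.snapshot(c);print(c,at(q,*a,.036))
E
```

```text
top [ 0.4671 -0.3475  0.036 ]
scene [ 0.4712 -0.3472  0.036 ]
```

Request:
{"name": "jog_arm", "arguments": {"increments": [{"slide": [0, 0, 0.6], "rot": [0, 0, 0], "jaw": 1}, {"slide": [0, 0, 1], "rot": [0, 0, 0], "jaw": 1}, {"slide": [0, 0, 1], "rot": [0, 0, 0], "jaw": 1}, {"slide": [0, 0, 1], "rot": [0, 0, 0], "jaw": 1}, {"slide": [-0.805, -0.99, 0.8], "rot": [0, 0, 0], "jaw": 1}, {"slide": [-0.805, -0.99, 0.8], "rot": [0, 0, 0], "jaw": 1}, {"slide": [-0.805, -0.99, 0.8], "rot": [0, 0, 0], "jaw": 1}, {"slide": [-0.805, -0.99, 0], "rot": [0, 0, 0], "jaw": 1}, {"slide": [-0.805, -0.99, 0], "rot": [0, 0, 0], "jaw": 1}, {"slide": [-0.805, -0.99, 0], "rot": [0, 0, 0], "jaw": 1}, {"slide": [-0.805, -0.99, 0], "rot": [0, 0, 0], "jaw": 1}, {"slide": [-0.805, -0.99, 0], "rot": [0, 0, 0], "jaw": 1}]}}

```text
t: 15.65
ee_pos: [0.5288, -0.2729, 0.1597]
orientation: [-0.0, 0.982, 0.189, -0.0]
contact_force: [-0.4, -0.2, 0.2]
opening: 0.0339
grasp_force: 59.6
```

Request:
{"name": "jog_arm", "arguments": {"increments": [{"slide": [-0.805, -0.99, 0], "rot": [0, 0, 0], "jaw": 1}, {"slide": [-0.805, -0.99, 0], "rot": [0, 0, 0], "jaw": 1}, {"slide": [-0.805, -0.99, 0], "rot": [0, 0, 0], "jaw": 1}, {"slide": [0, 0, -1], "rot": [0, 0, 0], "jaw": 1}, {"slide": [0, 0, -1], "rot": [0, 0, 0], "jaw": 1}, {"slide": [0, 0, -1], "rot": [0, 0, 0], "jaw": 1}, {"slide": [0, 0, -0.3], "rot": [0, 0, 0], "jaw": 1}, {"slide": [0, 0, 0], "rot": [0, 0, 0], "jaw": 1}, {"slide": [0, 0, 0], "rot": [0, 0, 0], "jaw": 1}]}}

```text
t: 16.77
ee_pos: [0.47, -0.3472, 0.0779]
orientation: [0.001, 0.982, 0.189, 0.001]
contact_force: [-0.3, 0.9, -0.6]
opening: 0.0337
grasp_force: 59.6
```

```bash
python3 - <<'E'
from h import *
p=vision.snapshot("wrist");a=np.array(p["pixels"])[...,::-1]
q=vision.snapshot("scene");b=cv2.resize(np.array(q["pixels"])[190:310,40:200,::-1],None,fx=3.2,fy=3.2)
cv2.imwrite("pics/c2.png",cv2.resize(cv2.hconcat([a,b]),None,fx=.78,fy=.78))
print(arm.get_state()["ee_pos"])
E
```

```text
[ 0.46996918 -0.34716466  0.07788473]
```

View pics/c2.png

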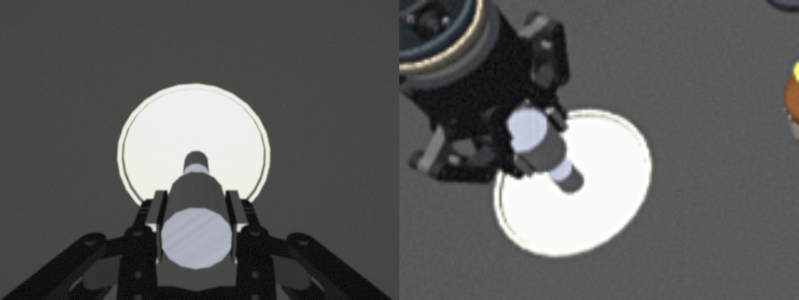

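Request:
{"name": "jog_arm", "arguments": {"increments": [{"slide": [0.01, 0.01, -0.5], "rot": [0, 0, 0], "jaw": 1}, {"slide": [0, 0, -0.4], "rot": [0, 0, 0], "jaw": 1}, {"slide": [0, 0, -0.4], "rot": [0, 0, 0], "jaw": 1}, {"slide": [0, 0, -0.4], "rot": [0, 0, 0], "jaw": 1}, {"slide": [0, 0, 0], "rot": [0, 0, 0], "jaw": 1}]}}

```text
t: 17.5
ee_pos: [0.4691, -0.3459, 0.0331]
orientation: [-0.001, 0.982, 0.189, -0.001]
contact_force: [-0.4, -0.2, -0.1]
opening: 0.0342
grasp_force: 59.6
```

Request:
{"name": "jog_arm", "arguments": {"increments": [{"slide": [0, 0, -0.4], "rot": [0, 0, 0], "jaw": 1}, {"slide": [0, 0, -0.3], "rot": [0, 0, 0], "jaw": 1}, {"slide": [0, 0, -0.11], "rot": [0, 0, 0], "jaw": 1}, {"slide": [0, 0, 0], "rot": [0, 0, 0], "jaw": 1}, {"slide": [0, 0, 0], "rot": [0, 0, 0], "jaw": 1}]}}

```text
t: 18.12
ee_pos: [0.4694, -0.3462, 0.0146]
orientation: [-0.0, 0.982, 0.189, -0.0]
contact_force: [-1.7, 1.2, 4.5]
opening: 0.034
grasp_force: 60.1
```

Request:
{"name": "jog_arm", "arguments": {"increments": [{"slide": [0, 0, 0], "rot": [0, 0, 0], "jaw": -0.2}, {"slide": [0, 0, 0], "rot": [0, 0, 0], "jaw": -0.2}, {"slide": [0, 0, 0], "rot": [0, 0, 0], "jaw": -0.2}, {"slide": [0, 0, 0], "rot": [0, 0, 0], "jaw": -0.2}, {"slide": [0, 0, 0.6], "rot": [0, 0, 0], "jaw": -0.2}, {"slide": [0, 0, 1], "rot": [0, 0, 0], "jaw": -0.2}, {"slide": [0, 0, 1], "rot": [0, 0, 0], "jaw": -0.8}, {"slide": [0, 0, 1], "rot": [0, 0, 0], "jaw": -0.8}, {"slide": [0.225, 0.971, 1], "rot": [0, 0, 0], "jaw": -0.8}, {"slide": [0.225, 0.971, 1], "rot": [0, 0, 0], "jaw": -0.8}, {"slide": [0.225, 0.971, 0.4], "rot": [0, 0, 0], "jaw": -0.8}, {"slide": [0.225, 0.971, 0], "rot": [0, 0, 0], "jaw": -0.8}]}}

```text
t: 19.62
ee_pos: [0.493, -0.2491, 0.1664]
orientation: [0.001, 0.982, 0.189, 0.001]
contact_force: [-0.2, 0.1, 0.2]
opening: 0.0768
grasp_force: 0.0
```

Request:
{"name": "jog_arm", "arguments": {"increments": [{"slide": [0.225, 0.971, 0], "rot": [0, 0, 0], "jaw": -0.8}, {"slide": [0.225, 0.971, 0], "rot": [0, 0, 0], "jaw": -0.8}, {"slide": [0.225, 0.971, 0], "rot": [0, 0, 0], "jaw": -0.8}, {"slide": [0.225, 0.971, 0], "rot": [0, 0, 0], "jaw": -0.8}, {"slide": [0.225, 0.971, 0], "rot": [0, 0, 0], "jaw": -0.8}, {"slide": [0.225, 0.971, 0], "rot": [0, 0, 0], "jaw": -0.8}, {"slide": [0.225, 0.971, 0], "rot": [0, 0, 0], "jaw": -0.8}, {"slide": [0.225, 0.971, 0], "rot": [0, 0, 0], "jaw": -0.8}, {"slide": [0.225, 0.971, 0], "rot": [0, 0, 0], "jaw": -0.8}, {"slide": [0.225, 0.971, 0], "rot": [0, 0, 0], "jaw": -0.8}, {"slide": [0.225, 0.971, 0], "rot": [0, 0, 0], "jaw": -0.8}, {"slide": [0.225, 0.971, 0], "rot": [0, 0, 0], "jaw": -0.8}]}}

```text
t: 21.12
ee_pos: [0.5599, 0.0428, 0.1652]
orientation: [0.0, 0.982, 0.189, 0.001]
contact_force: [0.3, -0.1, 0.3]
opening: 0.0771
grasp_force: 0.0
```

Request:
{"name": "jog_arm", "arguments": {"increments": [{"slide": [0.225, 0.971, 0], "rot": [0, 0, 0], "jaw": -0.8}, {"slide": [0.225, 0.971, 0], "rot": [0, 0, 0], "jaw": -0.8}, {"slide": [0.225, 0.971, 0], "rot": [0, 0, 0], "jaw": -0.8}, {"slide": [0.225, 0.971, 0], "rot": [0, 0, 0], "jaw": -0.8}, {"slide": [0.225, 0.971, 0], "rot": [0, 0, 0], "jaw": -0.8}, {"slide": [0, 0, -0.9], "rot": [0, 0, 0], "jaw": -0.8}, {"slide": [0, 0, -0.5], "rot": [0, 0, 0], "jaw": -0.8}, {"slide": [0, 0, 0], "rot": [0, 0, 0], "jaw": -0.8}, {"slide": [0, 0, 0], "rot": [0, 0, 0], "jaw": -0.8}]}}

```text
t: 22.25
ee_pos: [0.5882, 0.163, 0.1297]
orientation: [0.0, 0.982, 0.189, 0.0]
contact_force: [0.5, -0.0, -0.5]
opening: 0.0765
grasp_force: 0.0
```

```bash
python3 - <<'E'
from loc import *
p=vision.snapshot("wrist");s=arm.get_state();print(s["ee_pos"],s["opening"])
print(blob(p,(215,250),.056,150))
v=[]
for c,w in (("top",(190,270,350,450)),("scene",(220,300,60,160))):
    q=vision.snapshot(c);v.append(np.array(q["pixels"])[w[0]:w[1],w[2]:w[3],::-1])
    im=np.array(q["pixels"]).astype(int); sub=im[w[0]:w[1],w[2]:w[3]]
    b=((sub[...,2]-sub[...,0]>10)&(sub.min(2)>150)).astype(np.uint8)
    n,l,st,cc=cv2.connectedComponentsWithStats(b);i=1+int(np.argmax(st[1:,4]))
    print(c,st[i],at(q,cc[i][1]+w[0],cc[i][0]+w[2],.048)[:2])
cv2.imwrite("pics/c3.png",cv2.resize(cv2.hconcat(v),None,fx=4,fy=4))
E
```

```text
[0.5884 0.163  0.1298] 0.0767475897125196
(array([0.589 , 0.1635]), array([ 215,  171,   73,   68, 3888], dtype=int32), (np.float64(204.5), np.float64(250.9)))
top [ 45  32  14  15 155] [ 0.4672 -0.3446]
scene [ 34  28  17  15 205] [ 0.469  -0.3465]
```

View pics/c3.png

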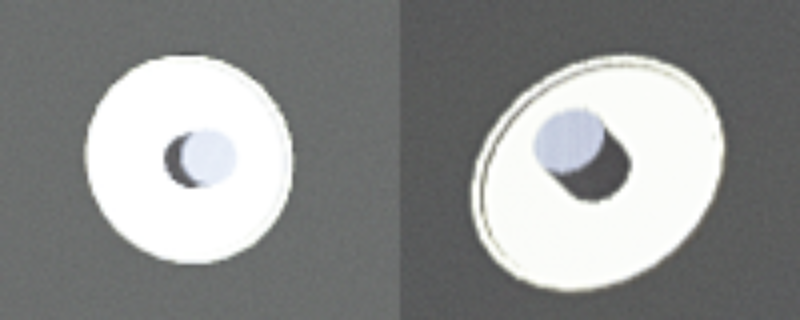

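Request:
{"name": "jog_arm", "arguments": {"increments": [{"slide": [0.01, 0.01, -0.8], "rot": [0, 0, 0], "jaw": -0.8}, {"slide": [0, 0, -1], "rot": [0, 0, 0], "jaw": -0.8}, {"slide": [0, 0, -1], "rot": [0, 0, 0], "jaw": -0.8}, {"slide": [0, 0, -1], "rot": [0, 0, 0], "jaw": -0.8}, {"slide": [0, 0, -0.67], "rot": [0, 0, 0], "jaw": -0.8}, {"slide": [0, 0, 0], "rot": [0, 0, 0], "jaw": -0.8}, {"slide": [0, 0, 0], "rot": [0, 0, 0], "jaw": 1}, {"slide": [0, 0, 0], "rot": [0, 0, 0], "jaw": 1}, {"slide": [0, 0, 0], "rot": [0, 0, 0], "jaw": 1}, {"slide": [0, 0, 0], "rot": [0, 0, 0], "jaw": 1}]}}

```text
t: 23.65
ee_pos: [0.5892, 0.1638, 0.0187]
orientation: [0.0, 0.982, 0.189, 0.001]
contact_force: [-0.2, 0.2, 5.6]
opening: 0.0491
grasp_force: 62.1
```

Request:
{"name": "jog_arm", "arguments": {"increments": [{"slide": [0, 0, 0.6], "rot": [0, 0, 0], "jaw": 1}, {"slide": [0, 0, 1], "rot": [0, 0, 0], "jaw": 1}, {"slide": [0, 0, 1], "rot": [0, 0, 0], "jaw": 1}, {"slide": [0, 0, 1], "rot": [0, 0, 0], "jaw": 1}, {"slide": [-0.228, -0.971, 0.8], "rot": [0, 0, 0], "jaw": 1}, {"slide": [-0.228, -0.971, 0.8], "rot": [0, 0, 0], "jaw": 1}, {"slide": [-0.228, -0.971, 0.8], "rot": [0, 0, 0], "jaw": 1}, {"slide": [-0.228, -0.971, 0], "rot": [0, 0, 0], "jaw": 1}, {"slide": [-0.228, -0.971, 0], "rot": [0, 0, 0], "jaw": 1}, {"slide": [-0.228, -0.971, 0], "rot": [0, 0, 0], "jaw": 1}, {"slide": [-0.228, -0.971, 0], "rot": [0, 0, 0], "jaw": 1}, {"slide": [-0.228, -0.971, 0], "rot": [0, 0, 0], "jaw": 1}]}}

```text
t: 25.15
ee_pos: [0.5419, -0.0314, 0.1679]
orientation: [0.0, 0.982, 0.189, -0.0]
contact_force: [-0.5, -0.6, -1.3]
opening: 0.0492
grasp_force: 62.0
```

Request:
{"name": "jog_arm", "arguments": {"increments": [{"slide": [-0.228, -0.971, 0], "rot": [0, 0, 0], "jaw": 1}, {"slide": [-0.228, -0.971, 0], "rot": [0, 0, 0], "jaw": 1}, {"slide": [-0.228, -0.971, 0], "rot": [0, 0, 0], "jaw": 1}, {"slide": [-0.228, -0.971, 0], "rot": [0, 0, 0], "jaw": 1}, {"slide": [-0.228, -0.971, 0], "rot": [0, 0, 0], "jaw": 1}, {"slide": [-0.228, -0.971, 0], "rot": [0, 0, 0], "jaw": 1}, {"slide": [-0.228, -0.971, 0], "rot": [0, 0, 0], "jaw": 1}, {"slide": [-0.228, -0.971, 0], "rot": [0, 0, 0], "jaw": 1}, {"slide": [-0.228, -0.971, 0], "rot": [0, 0, 0], "jaw": 1}, {"slide": [-0.228, -0.971, 0], "rot": [0, 0, 0], "jaw": 1}, {"slide": [-0.228, -0.971, 0], "rot": [0, 0, 0], "jaw": 1}, {"slide": [-0.228, -0.971, 0], "rot": [0, 0, 0], "jaw": 1}]}}

```text
t: 26.65
ee_pos: [0.4735, -0.3224, 0.1678]
orientation: [-0.0, 0.982, 0.189, -0.0]
contact_force: [0.9, 0.2, 0.3]
opening: 0.0494
grasp_force: 62.0
```

Request:
{"name": "jog_arm", "arguments": {"increments": [{"slide": [-0.228, -0.971, 0], "rot": [0, 0, 0], "jaw": 1}, {"slide": [0, 0, -0.8], "rot": [0, 0, 0], "jaw": 1}, {"slide": [0, 0, -0.9], "rot": [0, 0, 0], "jaw": 1}, {"slide": [0, 0, -0.9], "rot": [0, 0, 0], "jaw": 1}, {"slide": [0, 0, -0.4], "rot": [0, 0, 0], "jaw": 1}, {"slide": [0, 0, 0], "rot": [0, 0, 0], "jaw": 1}, {"slide": [0, 0, 0], "rot": [0, 0, 0], "jaw": 1}]}}

```text
t: 27.52
ee_pos: [0.4688, -0.3467, 0.0931]
orientation: [0.001, 0.982, 0.189, 0.0]
contact_force: [0.4, 0.6, -0.2]
opening: 0.0492
grasp_force: 62.0
```

```bash
python3 - <<'E'
from h import *
p=vision.snapshot("wrist");a=np.array(p["pixels"])[...,::-1]
q=vision.snapshot("scene");b=cv2.resize(np.array(q["pixels"])[190:310,40:200,::-1],None,fx=3.2,fy=3.2)
cv2.imwrite("pics/c4.png",cv2.resize(cv2.hconcat([a,b]),None,fx=.78,fy=.78))
print(arm.get_state()["ee_pos"])
E
```

```text
[ 0.46885701 -0.34670775  0.09328175]
```

View pics/c4.png

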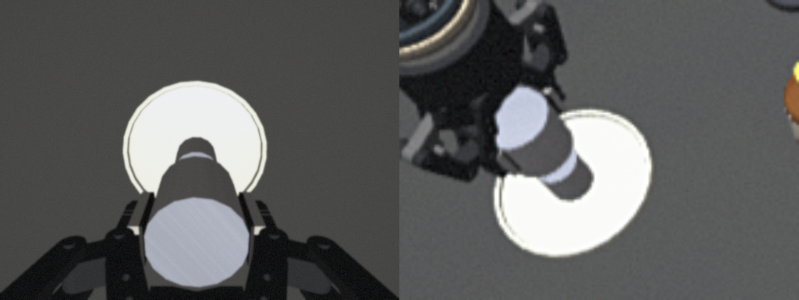

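Cap_3 hangs centred over cap_2. Lowering to TCP z ≈ 0.0227.

Request:
{"name": "jog_arm", "arguments": {"increments": [{"slide": [0.02, 0.01, -0.5], "rot": [0, 0, 0], "jaw": 1}, {"slide": [0, 0, -0.4], "rot": [0, 0, 0], "jaw": 1}, {"slide": [0, 0, -0.4], "rot": [0, 0, 0], "jaw": 1}, {"slide": [0, 0, -0.4], "rot": [0, 0, 0], "jaw": 1}, {"slide": [0, 0, 0], "rot": [0, 0, 0], "jaw": 1}]}}

```text
t: 28.25
ee_pos: [0.4683, -0.3453, 0.0486]
orientation: [-0.001, 0.982, 0.189, -0.001]
contact_force: [-0.4, -0.6, -0.9]
opening: 0.0489
grasp_force: 62.0
```

Request:
{"name": "jog_arm", "arguments": {"increments": [{"slide": [0, 0, -0.4], "rot": [0, 0, 0], "jaw": 1}, {"slide": [0, 0, -0.4], "rot": [0, 0, 0], "jaw": 1}, {"slide": [0, 0, -0.2], "rot": [0, 0, 0], "jaw": 1}, {"slide": [0, 0, -0.1], "rot": [0, 0, 0], "jaw": 1}, {"slide": [0, 0, 0], "rot": [0, 0, 0], "jaw": 1}, {"slide": [0, 0, 0], "rot": [0, 0, 0], "jaw": 1}]}}

```text
t: 29.0
ee_pos: [0.4686, -0.3457, 0.0227]
orientation: [-0.0, 0.982, 0.189, -0.0]
contact_force: [-2.3, 1.1, 3.8]
opening: 0.0495
grasp_force: 62.2
```

Request:
{"name": "jog_arm", "arguments": {"increments": [{"slide": [0, 0, 0], "rot": [0, 0, 0], "jaw": -0.7}, {"slide": [0, 0, 0], "rot": [0, 0, 0], "jaw": -0.7}, {"slide": [0, 0, 0], "rot": [0, 0, 0], "jaw": -0.7}, {"slide": [0, 0, 0], "rot": [0, 0, 0], "jaw": -0.7}, {"slide": [0, 0, 0.6], "rot": [0, 0, 0], "jaw": -0.7}, {"slide": [0, 0, 1], "rot": [0, 0, 0], "jaw": -0.7}, {"slide": [0, 0, 1], "rot": [0, 0, 0], "jaw": -1}, {"slide": [0, 0, 1], "rot": [0, 0, 0], "jaw": -1}, {"slide": [0.336, 0.976, 1], "rot": [0, 0, 0], "jaw": -1}, {"slide": [0.336, 0.976, 1], "rot": [0, 0, 0], "jaw": -1}, {"slide": [0.336, 0.976, 0.4], "rot": [0, 0, 0], "jaw": -1}, {"slide": [0.336, 0.976, 0], "rot": [0, 0, 0], "jaw": -1}]}}

```text
t: 30.5
ee_pos: [0.5034, -0.2481, 0.1747]
orientation: [0.001, 0.982, 0.189, 0.001]
contact_force: [-0.0, 0.2, -0.0]
opening: 0.0852
grasp_force: 0.0
```

Request:
{"name": "jog_arm", "arguments": {"increments": [{"slide": [0.336, 0.976, 0], "rot": [0, 0, 0], "jaw": -1}, {"slide": [0.336, 0.976, 0], "rot": [0, 0, 0], "jaw": -1}, {"slide": [0.336, 0.976, 0], "rot": [0, 0, 0], "jaw": -1}, {"slide": [0.336, 0.976, 0], "rot": [0, 0, 0], "jaw": -1}, {"slide": [0.336, 0.976, 0], "rot": [0, 0, 0], "jaw": -1}, {"slide": [0.336, 0.976, 0], "rot": [0, 0, 0], "jaw": -1}, {"slide": [0.336, 0.976, 0], "rot": [0, 0, 0], "jaw": -1}, {"slide": [0.336, 0.976, 0], "rot": [0, 0, 0], "jaw": -1}, {"slide": [0.336, 0.976, 0], "rot": [0, 0, 0], "jaw": -1}, {"slide": [0.336, 0.976, 0], "rot": [0, 0, 0], "jaw": -1}, {"slide": [0, 0, -0.8], "rot": [0, 0, 0], "jaw": -1}, {"slide": [0, 0, 0], "rot": [0, 0, 0], "jaw": -1}]}}

```text
t: 32.0
ee_pos: [0.5854, -0.0037, 0.152]
orientation: [-0.0, 0.982, 0.19, -0.001]
contact_force: [-0.2, 0.1, -0.3]
opening: 0.0853
grasp_force: 0.0
```

```bash
python3 - <<'E'
from loc import *
p=vision.snapshot("wrist");s=arm.get_state();print(s["ee_pos"],s["opening"])
print(blob(p,(215,250),.068,150))
a=np.array(p["pixels"])[...,::-1];v=[]
for c,w in (("top",(190,270,350,450)),("scene",(220,300,60,160))):
    q=vision.snapshot(c);im=np.array(q["pixels"]).astype(int); sub=im[w[0]:w[1],w[2]:w[3]]
    v.append(cv2.resize(np.uint8(sub[...,::-1]),(240,192)))
    b=((sub[...,2]-sub[...,0]>10)&(sub.min(2)>150)).astype(np.uint8)
    n,l,st,cc=cv2.connectedComponentsWithStats(b);i=1+int(np.argmax(st[1:,4]))
    print(c,st[i],at(q,cc[i][1]+w[0],cc[i][0]+w[2],.060)[:2])
cv2.imwrite("pics/c5.png",cv2.hconcat([a,cv2.vconcat(v)]))
E
```

```text
[ 0.586  -0.0042  0.1527] 0.08539123099931677
(array([ 0.5885, -0.0041]), array([ 207,  153,   94,   88, 6516], dtype=int32), (np.float64(196.5), np.float64(253.4)))
top [ 43  29  21  21 331] [ 0.4665 -0.3451]
scene [ 27  21  26  23 450] [ 0.4677 -0.3463]
```

View pics/c5.png

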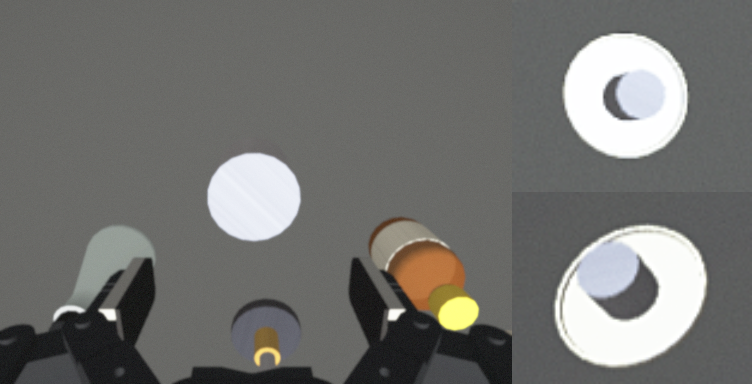

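Request:
{"name": "jog_arm", "arguments": {"increments": [{"slide": [0.05, 0, -0.8], "rot": [0, 0, 0], "jaw": -1}, {"slide": [0, 0, -1], "rot": [0, 0, 0], "jaw": -1}, {"slide": [0, 0, -1], "rot": [0, 0, 0], "jaw": -1}, {"slide": [0, 0, -0.9], "rot": [0, 0, 0], "jaw": -1}, {"slide": [0, 0, -0.9], "rot": [0, 0, 0], "jaw": -1}, {"slide": [0, 0, -0.63], "rot": [0, 0, 0], "jaw": -1}, {"slide": [0, 0, 0], "rot": [0, 0, 0], "jaw": -1}, {"slide": [0, 0, 0], "rot": [0, 0, 0], "jaw": 1}, {"slide": [0, 0, 0], "rot": [0, 0, 0], "jaw": 1}, {"slide": [0, 0, 0], "rot": [0, 0, 0], "jaw": 1}, {"slide": [0, 0, 0], "rot": [0, 0, 0], "jaw": 1}]}}

```text
t: 33.52
ee_pos: [0.5888, -0.0045, 0.0229]
orientation: [0.001, 0.982, 0.189, 0.001]
contact_force: [-0.3, -0.9, 6.2]
opening: 0.065
grasp_force: 66.7
```

Request:
{"name": "jog_arm", "arguments": {"increments": [{"slide": [0, 0, 0.6], "rot": [0, 0, 0], "jaw": 1}, {"slide": [0, 0, 1], "rot": [0, 0, 0], "jaw": 1}, {"slide": [0, 0, 1], "rot": [0, 0, 0], "jaw": 1}, {"slide": [0, 0, 1], "rot": [0, 0, 0], "jaw": 1}, {"slide": [0, 0, 1], "rot": [0, 0, 0], "jaw": 1}, {"slide": [-0.343, -0.976, 0.9], "rot": [0, 0, 0], "jaw": 1}, {"slide": [-0.343, -0.976, 0.8], "rot": [0, 0, 0], "jaw": 1}, {"slide": [-0.343, -0.976, 0], "rot": [0, 0, 0], "jaw": 1}, {"slide": [-0.343, -0.976, 0], "rot": [0, 0, 0], "jaw": 1}, {"slide": [-0.343, -0.976, 0], "rot": [0, 0, 0], "jaw": 1}, {"slide": [-0.343, -0.976, 0], "rot": [0, 0, 0], "jaw": 1}, {"slide": [-0.343, -0.976, 0], "rot": [0, 0, 0], "jaw": 1}]}}

```text
t: 35.02
ee_pos: [0.5269, -0.1756, 0.1796]
orientation: [-0.0, 0.982, 0.189, -0.0]
contact_force: [-1.2, 0.5, -0.9]
opening: 0.065
grasp_force: 66.5
```

Request:
{"name": "jog_arm", "arguments": {"increments": [{"slide": [-0.343, -0.976, 0], "rot": [0, 0, 0], "jaw": 1}, {"slide": [-0.343, -0.976, 0], "rot": [0, 0, 0], "jaw": 1}, {"slide": [-0.343, -0.976, 0], "rot": [0, 0, 0], "jaw": 1}, {"slide": [-0.343, -0.976, 0], "rot": [0, 0, 0], "jaw": 1}, {"slide": [-0.343, -0.976, 0], "rot": [0, 0, 0], "jaw": 1}, {"slide": [-0.343, -0.976, 0], "rot": [0, 0, 0], "jaw": 1}, {"slide": [-0.343, -0.976, 0], "rot": [0, 0, 0], "jaw": 1}, {"slide": [0, 0, -0.8], "rot": [0, 0, 0], "jaw": 1}, {"slide": [0, 0, -0.8], "rot": [0, 0, 0], "jaw": 1}, {"slide": [0, 0, -0.8], "rot": [0, 0, 0], "jaw": 1}, {"slide": [0, 0, -0.4], "rot": [0, 0, 0], "jaw": 1}, {"slide": [0, 0, 0], "rot": [0, 0, 0], "jaw": 1}]}}

```text
t: 36.52
ee_pos: [0.4673, -0.3455, 0.1088]
orientation: [-0.001, 0.982, 0.189, -0.0]
contact_force: [-0.2, -0.3, -0.7]
opening: 0.0649
grasp_force: 66.5
```

```bash
python3 - <<'E'
from h import *
p=vision.snapshot("wrist");a=np.array(p["pixels"])[...,::-1]
q=vision.snapshot("scene");b=cv2.resize(np.array(q["pixels"])[190:310,40:200,::-1],None,fx=3.2,fy=3.2)
cv2.imwrite("pics/c6.png",cv2.resize(cv2.hconcat([a,b]),None,fx=.78,fy=.78))
print(arm.get_state()["ee_pos"])
E
```

```text
[ 0.46798397 -0.34620431  0.10975865]
```

View pics/c6.png

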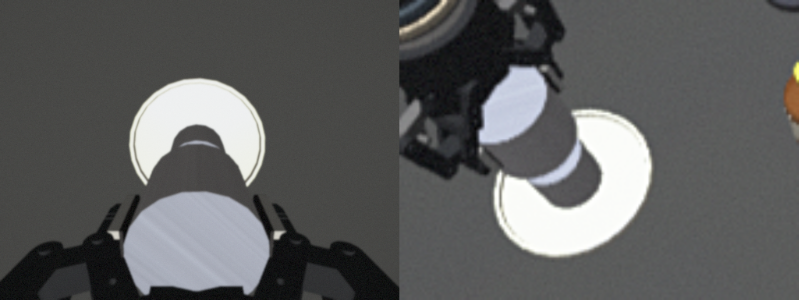

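Request:
{"name": "jog_arm", "arguments": {"increments": [{"slide": [0.03, 0, -0.5], "rot": [0, 0, 0], "jaw": 1}, {"slide": [0, 0, -0.4], "rot": [0, 0, 0], "jaw": 1}, {"slide": [0, 0, -0.4], "rot": [0, 0, 0], "jaw": 1}, {"slide": [0, 0, -0.4], "rot": [0, 0, 0], "jaw": 1}, {"slide": [0, 0, 0], "rot": [0, 0, 0], "jaw": 1}]}}

```text
t: 37.25
ee_pos: [0.4678, -0.3454, 0.0654]
orientation: [-0.001, 0.982, 0.189, -0.001]
contact_force: [0.3, -0.0, -1.1]
opening: 0.0648
grasp_force: 66.5
```

Request:
{"name": "jog_arm", "arguments": {"increments": [{"slide": [0, 0, -0.4], "rot": [0, 0, 0], "jaw": 1}, {"slide": [0, 0, -0.4], "rot": [0, 0, 0], "jaw": 1}, {"slide": [0, 0, -0.4], "rot": [0, 0, 0], "jaw": 1}, {"slide": [0, 0, -0.25], "rot": [0, 0, 0], "jaw": 1}, {"slide": [0, 0, -0.15], "rot": [0, 0, 0], "jaw": 1}, {"slide": [0, 0, 0], "rot": [0, 0, 0], "jaw": 1}, {"slide": [0, 0, 0], "rot": [0, 0, 0], "jaw": 1}]}}

```text
t: 38.12
ee_pos: [0.4682, -0.3458, 0.027]
orientation: [-0.0, 0.982, 0.189, -0.0]
contact_force: [-1.6, 2.0, 3.3]
opening: 0.0649
grasp_force: 66.7
```

Request:
{"name": "jog_arm", "arguments": {"increments": [{"slide": [0, 0, 0], "rot": [0, 0, 0], "jaw": -1}, {"slide": [0, 0, 0], "rot": [0, 0, 0], "jaw": -1}, {"slide": [0, 0, 0], "rot": [0, 0, 0], "jaw": -1}, {"slide": [0, 0, 0], "rot": [0, 0, 0], "jaw": -1}, {"slide": [0, 0, 0.5], "rot": [0, 0, 0], "jaw": -1}, {"slide": [0, 0, 1], "rot": [0, 0, 0], "jaw": -1}, {"slide": [0, 0, 1], "rot": [0, 0, 0], "jaw": -1}, {"slide": [0, 0, 1], "rot": [0, 0, 0], "jaw": -1}, {"slide": [0, 0, 1], "rot": [0, 0, 0], "jaw": -1}, {"slide": [-0.3, -1, 0.9], "rot": [0, 0, 0], "jaw": -1}, {"slide": [-0.3, -1, 0], "rot": [0, 0, 0], "jaw": -1}, {"slide": [-0.3, -1, 0], "rot": [0, 0, 0], "jaw": -1}]}}

```text
t: 39.62
ee_pos: [0.4452, -0.4221, 0.1613]
orientation: [-0.0, 0.982, 0.189, -0.0]
contact_force: [-0.6, 0.1, 0.2]
opening: 0.0854
grasp_force: 0.0
```

Request:
{"name": "jog_arm", "arguments": {"increments": [{"slide": [-0.3, -1, 0], "rot": [0, 0, 0], "jaw": -1}, {"slide": [-0.3, -1, 0], "rot": [0, 0, 0], "jaw": -1}, {"slide": [-0.3, -1, 0], "rot": [0, 0, 0], "jaw": -1}, {"slide": [0, 0, 0], "rot": [0, 0, 0], "jaw": -1}, {"slide": [0, 0, 0], "rot": [0, 0, 0], "jaw": -1}]}}

```text
t: 40.25
ee_pos: [0.4232, -0.4954, 0.1612]
orientation: [-0.001, 0.982, 0.189, -0.0]
contact_force: [-0.4, 0.3, -0.2]
opening: 0.0857
grasp_force: 0.0
```

```bash
python3 - <<'E'
from loc import *
v=[]
for c,w in (("top",(190,270,350,450)),("scene",(220,300,60,160))):
    q=vision.snapshot(c);sub=np.array(q["pixels"]).astype(int)[w[0]:w[1],w[2]:w[3]]
    v.append(cv2.resize(np.uint8(sub[...,::-1]),(400,320)))
    b=((sub[...,2]-sub[...,0]>10)&(sub.min(2)>150)).astype(np.uint8)
    n,l,st,cc=cv2.connectedComponentsWithStats(b);i=1+int(np.argmax(st[1:,4]))
    print(c,st[i],at(q,cc[i][1]+w[0],cc[i][0]+w[2],.072)[:2])
cv2.imwrite("pics/c7.png",cv2.hconcat(v))
E
```

```text
top [ 42  26  27  28 573] [ 0.4654 -0.345 ]
scene [ 20  14  34  31 790] [ 0.4669 -0.3467]
```

View pics/c7.png

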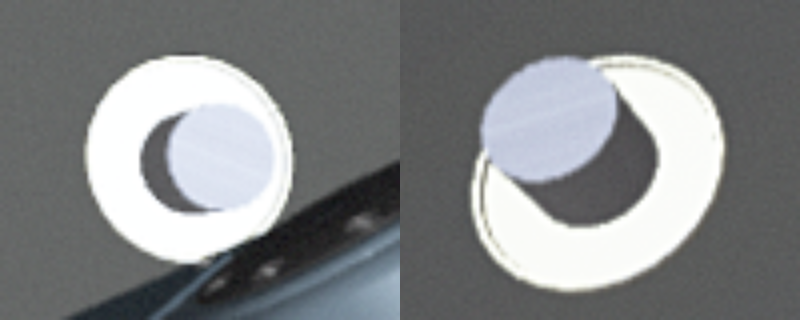

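The largest cap covers the stack, standing flat on the tray floor and about 3 mm from the tray's centre.

```bash
python3 -c "
from bench import arm
print(arm.hand_in())"
```

```text
the job is handed in; nothing more can be done
None
```

All four caps are nested mouth down near the middle of the round tray, released with the arm clear, and the job is handed in at about 40 s; the final pictures agree, but the hand-in returned no verdict.

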